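# Seat the pan support over its pin on the gas hob

## Task

On the gas hob's free burner, the round pan support was put back turned the wrong way, so it rides up on the locating pin. With a fingertip, push one of its prongs sideways to turn it, either way round, until the notch in its rim drops over the pin at the back of the burner; then press the support down at the front until both spring clips snap over its edge and it lies flat and fully home. Do not grip or lift it, leave the kettle and everything else standing where they are, and finish with the hand clear.

Things in the scene. Friction and masses are not known exactly. Their poses are not given: they have to be found in the camera images.
- hob: two-burner table-top gas hob of stainless steel, 600 mm wide (its y), 340 mm deep (its x), its top 75 mm above the counter; two black knobs on its front, which faces -x of its frame (the robot). Fixed. Origin at the centre of its underside. The burners lie 145 mm either side of its middle along its y; the free one may be left or right, the kettle stands on the other
- burner_centre (a point): axis of the free burner, at the level of the flat steel seat on which the pan support belongs (78 mm above the counter). Axes as the hob's: x to the back, away from the knobs. Around it a burner cup 104 mm wide, 16 mm high, which centres the support (2 mm play), topped by a cap 84 mm wide, 28 mm above the seat
- clip_left_foot (a point): foot of the left sprung steel clip of the free burner, at seat level, 100 mm from the axis on the front-left diagonal (135 degrees counter-clockwise from the burner's x). 24 mm wide, 14 mm high, it leans over the support's edge, which rests on its slope about 9 mm up until pressed past it: 6 to 13 N straight down on the prong above it. It then snaps over the edge and keeps it down
- clip_right_foot (a point): the same for the right clip, on the front-right diagonal (135 degrees clockwise from the burner's x). When the notch is over the pin, prong B stands above the left clip and prong C above the right one
- pin (a point): the fixed locating pin of the free burner: steel, 8 mm wide, round-headed, 9 mm high, at the rear of the seat, 97 mm from the axis along the burner's x. The point is its foot, at seat level; same axes as the burner. A support that is turned wrong lies on top of it and hides most of it
- support_mid (a point): the loose pan support: ring plate of black enamelled steel, 200 mm outside, 107 inside, 3 thick, 0.45 kg, four prongs, one notch in its edge. Point on its axis, at its underside; x points at the notch. It starts 8 to 10 mm above the seat, lying on pin and clips, notch 35 degrees or more off the pin, either side. It turns about the burner with a push of 1 to 4 N; over the pin its back edge drops and the pin stops it
- notch (a point): the support's notch, 14 mm wide and 14 mm deep, open to the outer edge; the point is in the notch, on the support's underside, 97 mm from its axis. It is over the pin when it stands at the pin's point; the front edge then still lies up on the clips
- prong_a (a point): top of prong A, 45 degrees counter-clockwise (from above) from the notch: the point is on its upper edge, 82 mm from the support's axis, 38 mm above its underside. The prong is an upright radial blade 5 mm thick, 66 to 94 mm from the axis over its whole height; its top 8 mm reach on inwards over the burner to 30 mm from the axis
- prong_b (a point): top of prong B, 135 degrees counter-clockwise (from above) from the notch: the point is on its upper edge, 82 mm from the support's axis, 38 mm above its underside. The prong is an upright radial blade 5 mm thick, 66 to 94 mm from the axis over its whole height; its top 8 mm reach on inwards over the burner to 30 mm from the axis
- prong_c (a point): top of prong C, 225 degrees counter-clockwise (from above) from the notch: the point is on its upper edge, 82 mm from the support's axis, 38 mm above its underside. The prong is an upright radial blade 5 mm thick, 66 to 94 mm from the axis over its whole height; its top 8 mm reach on inwards over the burner to 30 mm from the axis
- prong_d (a point): top of prong D, 315 degrees counter-clockwise (from above) from the notch: the point is on its upper edge, 82 mm from the support's axis, 38 mm above its underside. The prong is an upright radial blade 5 mm thick, 66 to 94 mm from the axis over its whole height; its top 8 mm reach on inwards over the burner to 30 mm from the axis
- kettle: the blue enamel kettle with a bail handle that stands on the other burner (230 mm high, 165 mm wide, spout 120 mm out along its own x); its origin is the centre of its underside; loose, to be left alone
- salt: glass salt shaker with a bright steel cap, 42 mm wide, 68 mm high, standing on the hob's top towards the back, between the burners; origin at the centre of its underside; loose, to be left alone
- pepper: glass pepper shaker with a dark cap, 42 mm wide, 68 mm high, beside the salt; origin at the centre of its underside; loose, to be left alone
- tumbler1: glass tumbler 72 mm wide, 110 mm high, on the counter beside the hob; origin at the centre of its underside; loose, to be left alone
- tumbler2: a second such tumbler on the counter; loose, to be left alone
- mug: white mug 82 mm wide, 92 mm high, on the counter; origin at the centre of its underside; loose, to be left alone
- soap: black washing-up bottle 62 mm wide, 190 mm high, on the counter; origin at the centre of its underside; loose, to be left alone
- spatula: spatula with a wooden handle, 280 mm long, lying on the counter to the left of the hob; origin under its middle; loose, to be left alone
- support: the same pan support as a whole; its origin and axes are those of point support_mid
There are look-alikes about, which are no part of the job. What is shaped like the support but orange is not meant.

How it is judged:
By the outcome, as a careful person would: the job done as asked, in the order asked, and still so for the second after the job is handed in, with the robot touching nothing.
It also fails if it takes over 51 s, if anything falls off the work surface, if the arm or the gripper's body presses on something with over 40 N, if the wrist force passes 120 N, or if a joint passes its speed limit or range.

## Robot

A 7-joint arm with a two-finger parallel gripper is mounted at the origin on the work surface. World frame = base frame: x ahead of the robot, y to its left, z up, the work surface at z = 0. Lengths are in m, angles in rad, forces in N, time in s.
With the tool pointing down it reaches from about 0.425 to 0.925 m from the base axis. Payload 6.8 kg.
Tool frame: the origin (TCP) lies on the centre line of the jaws, within the pads' length; the fingertips stand 19 mm ahead of it and the grasp point (between the pads) is the TCP (tcp_to_tips is the distance from the TCP to the fingertips, in m); x points along the fingers, y is the direction in which the jaws open and shut, and the axes are right-handed (so a half turn about x gives the same grasp; the last joint's range is limited). The gripper opens to 85 mm and grips with 20 to 120 N. Pads are 22 mm wide; open, the fingers measure 114 mm over their backs; the gripper's body (76 mm by 85 mm) begins 54 mm behind the grasp point. The pads swing forward as they close: fully open they stand 13 mm farther back than shut.
Start: joints at [-1.212, 0.477, 0.022, 1.555, -0.011, 1.109, -0.083], TCP at [0.304, 0.603, 0.25] pointing down, gripper open.
Joint ranges: [-2.96, 2.96], [-0.34, 2.1], [-1.41, 1.46], [0.24, 2.44], [-1.37, 4.51], [0.17, 1.92], [-2.96, 2.96]. Speed limits (rad/s): [2.39, 2.39, 3.14, 3.14, 3.14, 3.14, 3.14].

## Interface

Orientations are given as a unit quaternion [w, x, y, z].
In Python, from station import get_obs, read_camera, hand_in, spot_in, cut_out, tcp_to_tips gives the robot as it stands.
- The arm moves only by the shell command python3 -m jog 'ROWS' [FORCE]. ROWS is JSON, a list of rows, each an object of numbers: "gripper": the closure, from 0 (fully open) to 1 (shut); "dx", "dy", "dz": the shift along the world's x, y, z in m; "rx", "ry", "rz": the turn, a rotation vector about the world's x, y, z in degrees. In form: [{"gripper": .., "dx": .., "dy": .., "dz": .., "rx": .., "ry": .., "rz": ..}, ...]. A call has 1 to 10 rows; each row is the pose to reach, as a shift and turn from the pose commanded when the call began; what a row does not reach only later rows make up. A row lasts 1/10 s, in which the tool goes at most 50 mm and 8.59 degrees, less where a joint would pass 70% of its speed; a pose out of reach is approached as far as the arm can. A call with a gripper value outside its range is refused whole. The fingers move at their own pace and stop on an object; FORCE is the grip in N (left out, the last holds). Time passes only in rows, so rows that repeat a pose let the fingers close. It gives the time, the measured TCP pose, the force and the opening at its end, in the units of the state.
- get_obs(): the state, without advancing time (a new reading comes with each control period).
- read_camera(name): name is "side" or "top" or "wrist"; returns a dict with "pixels" (420x560x3 uint8, blue, green, red), "range_z" (420x560 float32, m along the optical axis (not along the pixel's ray), 0 where there is no reading), "camera_matrix" (3x3 intrinsics, pixels), "cam_to_world" (4x4, takes a point from camera to world coordinates). Camera axes: x right, y down, z forward; pixel columns grow to the right and rows downward; lengths in m; the calibration is good to about 2 mm. A picture is of the moment at which its call begins.
- hand_in(): hands the job in, once; it reports no verdict.
Trained networks look in the newest picture that a camera, given by its name, has taken for a name from the list of things; names that differ only in an ending like _2 or _b are one class to them, and where a whole thing is asked for, a point or a joint stands for the part that bears it (a point fixed in the world has none). Each returns a list of dicts, best first, with "conf" (0 to 1); they miss things now and then, are a little off and sometimes report something else, mostly with a low value. They report only what shows in the picture. A call takes as long as a camera call. They do not tell look-alikes from the thing itself.
- spot_in(camera, label): "box" ([centre column, centre row, width, height] in pixels, round what is visible of it).
- cut_out(camera, label): "mask" (420x560 bool, what is visible of it) and "box" ([centre column, centre row, width, height] in pixels, round what is visible of it).
The state is a dict: "t": time; "q": joint angles; "joint_vel": joint speeds; "joint_torque": joint torques, N m; "eef_pos": TCP position; "tool_rot": TCP orientation; "contact_force": force on the tool from outside, world axes, zero at the start; "torque": the same for the moment, N m; "gripper_width": opening from 0.0 (shut) to 1.0 (fully open).
Only numpy, scipy, OpenCV 4.12 (cv2) and the standard library are available. Lean on these libraries where they do the work, as an engineer would, in place of code of your own. Each camera call takes 0.05 s, during which the arm holds its last target. There are 200 camera calls.

## Working session

There is one attempt and no reset: what is moved stays moved. The work goes in short steps, Python scripts to look and compute and a shell command to move; the robot and the scene stay as the last step left them, time stands still between calls to the robot, and variables do not carry over. Pictures are saved under pics/ and viewed, about 8 in all and at most 12, crops included, and the job is handed in when it is done.

```bash
ls; mkdir -p pics
cat > h.py <<'E'
import numpy as np, cv2
from station import *
def pw(c,u,v,z=None):
    K=c["camera_matrix"];T=c["cam_to_world"];u=np.asarray(u,float);v=np.asarray(v,float)
    r=np.stack([(u-K[0,2])/K[0,0],(v-K[1,2])/K[1,1],np.ones_like(u)],-1)
    if z is None:
        d=c["range_z"][v.astype(int),u.astype(int)]; return (r*d[...,None])@T[:3,:3].T+T[:3,3]
    w=r@T[:3,:3].T; return T[:3,3]+w*((z-T[2,3])/w[...,2])[...,None]
def px(c,P):
    T=np.linalg.inv(c["cam_to_world"]);p=np.asarray(P)@T[:3,:3].T+T[:3,3];q=p@c["camera_matrix"].T;return q[...,:2]/q[...,2:]
E
python3 - <<'E'
from h import *
np.set_printoptions(precision=4,suppress=True)
o=get_obs();print(o["t"],o["eef_pos"],o["tool_rot"],o["contact_force"],tcp_to_tips)
for n in("top","side"):
    c=read_camera(n);cv2.imwrite(f"pics/{n}0.png",c["pixels"]);print(n,c["cam_to_world"],c["camera_matrix"][0])
    for l in("support","notch","pin","burner_centre","hob","kettle","prong_a","clip_left_foot"):
        for d in spot_in(n,l)[:4]:
            b=d["box"];print(l,round(d["conf"],2),np.round(b),pw(c,b[0],b[1]))
E
```

```text
pics
0.0 [0.3035 0.6023 0.2493] [ 0.6878  0.1629  0.688  -0.1642] [-0.341  -0.1455 -0.1896] 0.019
top [[-0.0258 -0.9885  0.1488  0.2482]
 [-0.9996  0.0243 -0.0113 -0.0511]
 [ 0.0076 -0.149  -0.9888  1.6125]
 [ 0.      0.      0.      1.    ]] [402.4445   0.     276.9933]
support 0.79 [307. 196.  50.  52.] [ 0.5486 -0.1849  0.1051]
support 0.79 [339. 274.  53.  50.] [ 0.2487 -0.3095 -0.0025]
notch 0.87 [338. 278.  53.  53.] [ 0.2352 -0.3036  0.0009]
notch 0.68 [306. 194.  55.  50.] [ 0.5538 -0.1796  0.1069]
pin 0.72 [307. 197.  57.  59.] [ 0.542  -0.1833  0.1072]
burner_centre 0.77 [305. 202.  56.  44.] [ 0.5233 -0.1772  0.104 ]
hob 0.7 [307. 206.  59.  48.] [ 0.5094 -0.1832  0.1028]
hob 0.68 [268. 203. 168. 106.] [ 0.5284 -0.0346  0.0716]
kettle 0.81 [231. 194.  48.  61.] [0.5317 0.0884 0.2513]
kettle 0.4 [308. 196.  51.  47.] [ 0.5472 -0.1905  0.1053]
prong_a 0.93 [306. 197.  52.  50.] [ 0.5413 -0.181   0.107 ]
prong_a 0.66 [338. 276.  44.  55.] [ 0.2399 -0.3029  0.0039]
clip_left_foot 0.85 [308. 198.  59.  61.] [ 0.5391 -0.1883  0.1051]
clip_left_foot 0.22 [308. 198.  55.  55.] [ 0
[... 343 characters left out ...]
72.  57.] [ 0.242  -0.31   -0.0012]
notch 0.8 [315. 225.  63.  39.] [ 0.5452 -0.2074  0.1039]
pin 0.73 [314. 237.  77.  39.] [ 0.5278 -0.2428  0.0876]
pin 0.16 [316. 224.  63.  40.] [ 0.5475 -0.2072  0.1058]
burner_centre 0.65 [314. 234.  78.  36.] [ 0.5275 -0.2361  0.0936]
burner_centre 0.2 [324. 199.  12.  22.] [ 0.6364 -0.0819  0.1065]
hob 0.74 [302. 230. 177. 126.] [ 0.5065 -0.1998  0.0905]
hob 0.3 [317. 227.  63.  41.] [ 0.5473 -0.2163  0.1041]
kettle 0.94 [280. 153.  57.  69.] [0.529  0.0492 0.2286]
prong_a 0.67 [315. 224.  60.  40.] [ 0.5475 -0.1989  0.1033]
prong_a 0.55 [229. 295.  74.  60.] [ 0.2491 -0.3008 -0.0033]
clip_left_foot 0.57 [315. 232.  75.  38.] [ 0.5364 -0.2287  0.0945]
```

Run:
```python
import cv2,numpy as np
a=cv2.imread("pics/top0.png")[110:320,130:410];b=cv2.imread("pics/side0.png")[100:340,170:410]
a=cv2.resize(a,None,fx=2.8,fy=2.8,interpolation=cv2.INTER_CUBIC)
cv2.imwrite("pics/a.png",a)
```

```text
(no output)
```

View pics/a.png

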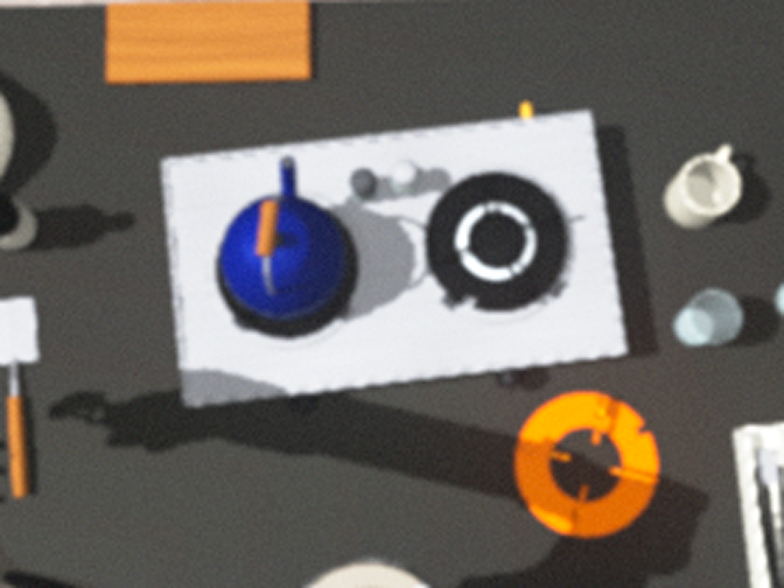

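```bash
python3 -m jog '[{"gripper":1,"dz":0.05},{"gripper":1,"dz":0.1},{"gripper":1,"dz":0.15},{"gripper":1,"dx":0.02,"dy":-0.05,"dz":0.17,"rz":-8},{"gripper":1,"dx":0.03,"dy":-0.1,"dz":0.17,"rz":-16},{"gripper":1,"dx":0.045,"dy":-0.15,"dz":0.17,"rz":-24},{"gripper":1,"dx":0.06,"dy":-0.2,"dz":0.17,"rz":-32},{"gripper":1,"dx":0.08,"dy":-0.25,"dz":0.17,"rz":-40},{"gripper":1,"dx":0.1,"dy":-0.3,"dz":0.17,"rz":-48},{"gripper":1,"dx":0.11,"dy":-0.35,"dz":0.17,"rz":-56}]'
python3 -m jog '[{"gripper":1,"dx":0.01,"dy":-0.05,"rz":-5},{"gripper":1,"dx":0.02,"dy":-0.1,"rz":-10},{"gripper":1,"dx":0.03,"dy":-0.15,"rz":-15},{"gripper":1,"dx":0.04,"dy":-0.2,"rz":-20},{"gripper":1,"dx":0.05,"dy":-0.25,"rz":-25},{"gripper":1,"dx":0.06,"dy":-0.3,"rz":-25},{"gripper":1,"dx":0.07,"dy":-0.35,"rz":-25},{"gripper":1,"dx":0.07,"dy":-0.4,"rz":-25},{"gripper":1,"dx":0.07,"dy":-0.43,"rz":-25},{"gripper":1,"dx":0.07,"dy":-0.43,"rz":-25}]'
python3 - <<'E'
from h import *
np.set_printoptions(precision=4,suppress=True)
o=get_obs();print(o)
c=read_camera("wrist");cv2.imwrite("pics/w1.png",c["pixels"]);print(c["cam_to_world"],c["camera_matrix"][0])
for l in("support","notch","pin","burner_centre","prong_a","clip_left_foot"):
    for d in spot_in("wrist",l)[:4]:
        b=d["box"];print(l,round(d["conf"],2),np.round(b),pw(c,b[0],b[1]))
E
```

```text
{'t': 0.9, 'q': array([-1.2121,  0.477 ,  0.0224,  1.5554, -0.0115,  1.1093, -0.0831]), 'joint_vel': array([ 0.0004,  0.0007, -0.0011,  0.0014,  0.0005, -0.0005, -0.0009]), 'joint_torque': array([  0.0007, -59.6314,   1.6068, -28.1552,   0.0126,   0.0017,
         0.    ]), 'eef_pos': array([0.3038, 0.6028, 0.2503]), 'tool_rot': array([ 0.6879,  0.1636,  0.6879, -0.1635]), 'contact_force': array([0.2446, 0.5064, 0.34  ]), 'torque': array([-0.0534, -0.1049,  0.0161]), 'gripper_width': 0.9983934206189642}
[[ 0.4499  0.8567  0.2525  0.2399]
 [ 0.8931 -0.4316 -0.127   0.6351]
 [ 0.0002  0.2827 -0.9592  0.3747]
 [ 0.      0.      0.      1.    ]] [339.3529   0.     283.867 ]$[0]: bad value
$[0]: bad value
```

View pics/w1.png

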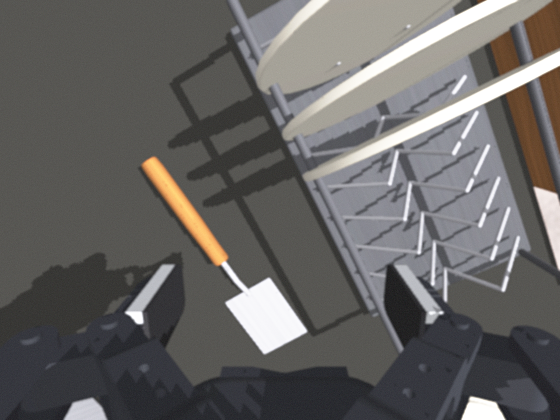

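The picture shows only the spatula (230,270) and a dish rack: the arm did not move because the rows were refused. Rows probably need every field.

```bash
python3 -m jog '[{"gripper":1.0,"dx":0,"dy":0,"dz":0.05,"rx":0,"ry":0,"rz":0},{"gripper":1.0,"dx":0,"dy":0,"dz":0.1,"rx":0,"ry":0,"rz":0},{"gripper":1.0,"dx":0,"dy":0,"dz":0.15,"rx":0,"ry":0,"rz":0},{"gripper":1.0,"dx":0.02,"dy":-0.04,"dz":0.17,"rx":0,"ry":0,"rz":-8},{"gripper":1.0,"dx":0.03,"dy":-0.09,"dz":0.17,"rx":0,"ry":0,"rz":-16},{"gripper":1.0,"dx":0.045,"dy":-0.14,"dz":0.17,"rx":0,"ry":0,"rz":-24},{"gripper":1.0,"dx":0.06,"dy":-0.19,"dz":0.17,"rx":0,"ry":0,"rz":-32},{"gripper":1.0,"dx":0.075,"dy":-0.24,"dz":0.17,"rx":0,"ry":0,"rz":-40},{"gripper":1.0,"dx":0.09,"dy":-0.29,"dz":0.17,"rx":0,"ry":0,"rz":-48},{"gripper":1.0,"dx":0.1,"dy":-0.34,"dz":0.17,"rx":0,"ry":0,"rz":-56}]'
```

```text
t: 2.25
eef_pos: [0.402, 0.2711, 0.4205]
tool_rot: [0.529, 0.469, 0.529, -0.469]
contact_force: [0.1, -0.4, 1.3]
gripper_width: 0.0
```

```bash
python3 -m jog '[{"gripper":1.0,"dx":0.01,"dy":-0.048,"dz":0,"rx":0,"ry":0,"rz":-5},{"gripper":1.0,"dx":0.02,"dy":-0.096,"dz":0,"rx":0,"ry":0,"rz":-10},{"gripper":1.0,"dx":0.03,"dy":-0.144,"dz":0,"rx":0,"ry":0,"rz":-15},{"gripper":1.0,"dx":0.03,"dy":-0.192,"dz":0,"rx":0,"ry":0,"rz":-20},{"gripper":1.0,"dx":0.04,"dy":-0.24,"dz":0,"rx":0,"ry":0,"rz":-25},{"gripper":1.0,"dx":0.05,"dy":-0.288,"dz":0,"rx":0,"ry":0,"rz":-25},{"gripper":1.0,"dx":0.05,"dy":-0.336,"dz":0,"rx":0,"ry":0,"rz":-25},{"gripper":1.0,"dx":0.06,"dy":-0.384,"dz":0,"rx":0,"ry":0,"rz":-25},{"gripper":1.0,"dx":0.06,"dy":-0.43,"dz":0,"rx":0,"ry":0,"rz":-25},{"gripper":1.0,"dx":0.06,"dy":-0.45,"dz":0,"rx":0,"ry":0,"rz":-25}]'
python3 - <<'E'
from h import *
np.set_printoptions(precision=4,suppress=True)
c=read_camera("wrist");cv2.imwrite("pics/w2.png",c["pixels"]);np.savez("w2.npz",**c);print(c["cam_to_world"],c["camera_matrix"][0])
for l in("support","notch","pin","burner_centre","prong_a","clip_left_foot"):
    for d in spot_in("wrist",l)[:4]:
        b=d["box"];print(l,round(d["conf"],2),np.round(b),pw(c,b[0],b[1]))
E
```

```text
t: 3.25
eef_pos: [0.4604, -0.1816, 0.4208]
tool_rot: [0.416, 0.572, 0.415, -0.572]
contact_force: [0.7, 0.2, 0.6]
gripper_width: 0.0
[[ 0.9506 -0.2983 -0.0857  0.4826]
 [-0.3104 -0.9117 -0.2692 -0.1133]
 [ 0.0022  0.2825 -0.9593  0.5451]
 [ 0.      0.      0.      1.    ]] [339.3529   0.     283.867 ]
support 0.95 [350. 144. 148. 151.] [ 0.5501 -0.1818  0.1066]
support 0.67 [187. 262. 121. 103.] [ 0.2408 -0.3082 -0.0009]
notch 0.84 [187. 259. 119.  97.] [ 0.2448 -0.3017  0.0015]
notch 0.63 [350. 144. 148. 150.] [ 0.5507 -0.1828  0.1049]
pin 0.7 [350. 140. 166. 172.] [ 0.5518 -0.1777  0.1059]
burner_centre 0.66 [348. 142. 163. 168.] [ 0.5482 -0.1779  0.1082]
prong_a 0.93 [190. 260. 119. 103.] [ 0.249  -0.3058  0.0013]
prong_a 0.77 [350. 143. 155. 154.] [ 0.5509 -0.1806  0.1074]
clip_left_foot 0.67 [348. 140. 164. 168.] [ 0.549  -0.1766  0.107 ]
```

View pics/w2.png

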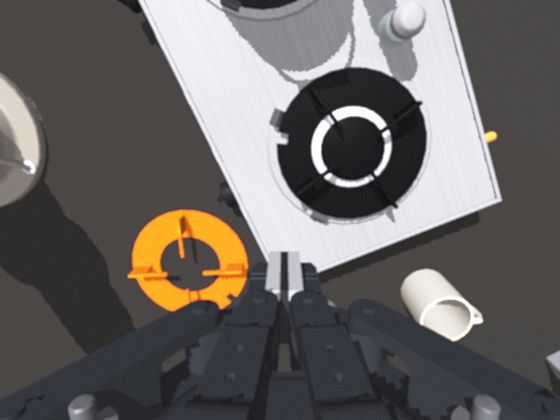

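Run:
```python
from h import *
np.set_printoptions(precision=4,suppress=True)
vv,uu=np.mgrid[0:420,0:560]
t=read_camera("top");P=pw(t,uu,vv);m=(P[...,2]>.06)&(P[...,2]<.095)&(P[...,0]>.3)&(P[...,0]<.8)&(abs(P[...,1]+.04)<.4)
cs=cv2.connectedComponentsWithStats(m.astype(np.uint8))
k=1+np.argmax(cs[2][1:,4]);m=cs[1]==k
r=cv2.minAreaRect((P[m][:,:2]*1000).astype(np.float32));print("hob",r)
c=dict(np.load("w2.npz"));P=pw(c,uu,vv)
near=np.hypot(P[...,0]-.55,P[...,1]+.18)<.13
cap=near&(abs(P[...,2]-.106)<.004)&(np.hypot(P[...,0]-.55,P[...,1]+.18)<.06)
print("cap",cap.sum(),np.median(P[cap],0),cv2.minEnclosingCircle((P[cap][:,:2]*1000).astype(np.float32)))
h=near&(P[...,2]>.114)
n,lab,st,_=cv2.connectedComponentsWithStats(h.astype(np.uint8))
for i in range(1,n):
    if st[i,4]>8: q=P[lab==i];print("prong",st[i],q.mean(0),q[:,2].max())
pl=near&(abs(P[...,2]-.089)<.006)&(c["pixels"].max(-1)<60)
rr=cv2.minEnclosingCircle((P[pl][:,:2]*1000).astype(np.float32));print("ring",np.median(P[pl][:,2]),rr)
for (u,v) in((282,140),(278,117),(318,218),(350,144)):print(u,v,pw(c,u,v),pw(c,u,v,.087))
z=cv2.resize(c["pixels"][55:235,260:450],None,fx=3,fy=3,interpolation=cv2.INTER_CUBIC);z=cv2.convertScaleAbs(z,alpha=1.6,beta=10);cv2.imwrite("pics/z2.png",z)
```

```text
hob ((528.5498046875, -39.251922607421875), (364.1772766113281, 605.8238525390625), 5.346947193145752)
cap 3142 [ 0.5517 -0.1871  0.1066] ((551.24169921875, -188.6457977294922), 41.917633056640625)
prong [391  30  19  10 117] [ 0.6287 -0.0801  0.1328] 0.5451462756048051
prong [309  86  35  46 261] [ 0.5306 -0.1293  0.1258] 0.5451462756048051
prong [375 101  48  35 299] [ 0.6101 -0.1663  0.1281] 0.5451462756048051
prong [295 164  42  33 250] [ 0.4933 -0.2088  0.1233] 0.126791341919676
prong [368 168  30  41 217] [ 0.5703 -0.2429  0.1339] 0.5451462756048051
prong [   69   251   491   169 46546] [ 0.4674 -0.1727  0.4724] 0.5451462756048051
ring 0.08999379323454842 ((552.0146484375, -189.30519104003906), 99.10283660888672)
282 140 [ 0.4682 -0.1526  0.0788] [ 0.4685 -0.1519  0.087 ]
278 117 [ 0.4728 -0.1221  0.0913] [ 0.4727 -0.1222  0.087 ]
318 218 [ 0.483  -0.2692  0.0933] [ 0.483  -0.2714  0.087 ]
350 144 [ 0.5503 -0.1822  0.1048] [ 0.5531 -0.185   0.087 ]
```

View pics/z2.png

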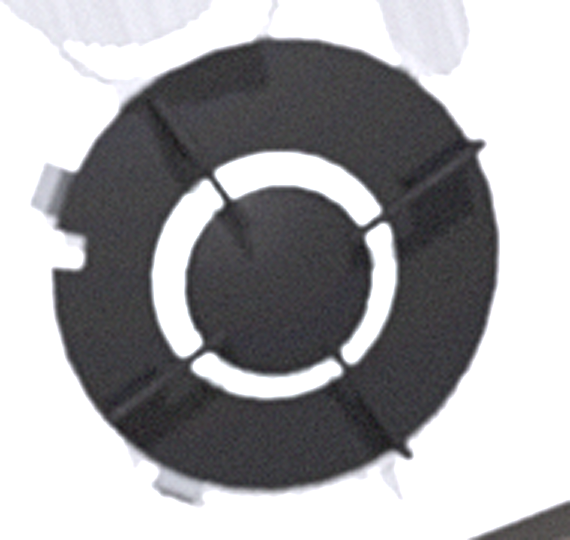

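Notch at crop (70,252), i.e. px (283,139): about 156° in world, against 5.3° for the hob's back direction. The clips at (50,188) and (180,487) are where the geometry says they should be. The orange ring is the look-alike; the black support on the burner is the one meant. It has to turn about 151° clockwise. I'll push prong C (now at 21°) from its counter-clockwise side, round by the right, away from the salt.

```bash
python3 -m jog '[{"gripper":1.0,"dx":0.045,"dy":0.015,"dz":0,"rx":0,"ry":0,"rz":0},{"gripper":1.0,"dx":0.09,"dy":0.03,"dz":0,"rx":0,"ry":0,"rz":0},{"gripper":1.0,"dx":0.135,"dy":0.045,"dz":0,"rx":0,"ry":0,"rz":0},{"gripper":1.0,"dx":0.149,"dy":0.053,"dz":-0.04,"rx":0,"ry":0,"rz":0},{"gripper":1.0,"dx":0.149,"dy":0.053,"dz":-0.09,"rx":0,"ry":0,"rz":0},{"gripper":1.0,"dx":0.149,"dy":0.053,"dz":-0.14,"rx":0,"ry":0,"rz":0},{"gripper":1.0,"dx":0.149,"dy":0.053,"dz":-0.19,"rx":0,"ry":0,"rz":0},{"gripper":1.0,"dx":0.149,"dy":0.053,"dz":-0.24,"rx":0,"ry":0,"rz":0},{"gripper":1.0,"dx":0.149,"dy":0.053,"dz":-0.265,"rx":0,"ry":0,"rz":0},{"gripper":1.0,"dx":0.149,"dy":0.053,"dz":-0.265,"rx":0,"ry":0,"rz":0}]'
python3 - <<'E'
from h import *
c=read_camera("wrist");cv2.imwrite("pics/w3.png",c["pixels"]);o=get_obs();print(o["eef_pos"],o["q"],o["contact_force"])
for l in ("salt","pepper"):
    for d in spot_in("wrist",l)[:1]: b=d["box"];print(l,d["conf"],b,pw(c,b[0],b[1]))
E
```

```text
t: 4.65
eef_pos: [0.608, -0.1215, 0.1512]
tool_rot: [-0.415, -0.569, -0.419, 0.573]
contact_force: [-0.2, -0.2, 0.9]
gripper_width: -0.002
[ 0.60974154 -0.12238445  0.15399576] [-0.38418491  0.5812399   0.67530123  1.80515345 -0.44694233  0.91691976
  0.18240639] [ 0.48722319 -0.17746154 -0.05391233]
salt 0.9 [321.7, 131.2, 90.4, 90.6] [ 0.64097861 -0.06550292  0.14386994]
pepper 0.78 [255.4, 32.1, 98.4, 63.0] [ 0.62793889 -0.02422527  0.13652665]
```

View pics/w3.png

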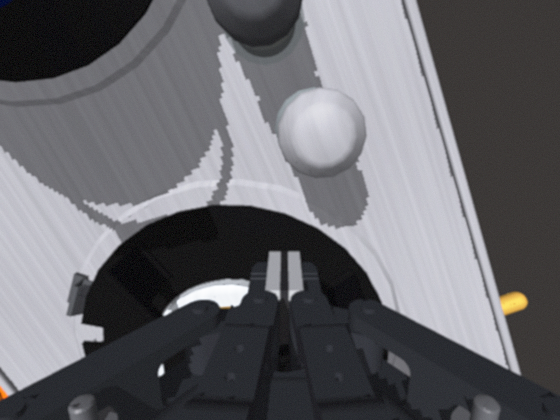

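Run:
```python
import numpy as np
for f in range(40,-121,-8):
    a=np.radians(f);print(f,*np.round(np.array([.5515,-.188])+.082*np.array([np.cos(a),np.sin(a)])-[.610,-.122],3))
```

```text
40 0.004 -0.013
32 0.011 -0.023
24 0.016 -0.033
16 0.02 -0.043
8 0.023 -0.055
0 0.023 -0.066
-8 0.023 -0.077
-16 0.02 -0.089
-24 0.016 -0.099
-32 0.011 -0.109
-40 0.004 -0.119
-48 -0.004 -0.127
-56 -0.013 -0.134
-64 -0.023 -0.14
-72 -0.033 -0.144
-80 -0.044 -0.147
-88 -0.056 -0.148
-96 -0.067 -0.148
-104 -0.078 -0.146
-112 -0.089 -0.142
-120 -0.1 -0.137
```

```bash
python3 -m jog '[{"gripper":1.0,"dx":0.004,"dy":-0.011,"dz":-0.03,"rx":0,"ry":0,"rz":0},{"gripper":1.0,"dx":0.004,"dy":-0.013,"dz":-0.03,"rx":0,"ry":0,"rz":0},{"gripper":1.0,"dx":0.011,"dy":-0.023,"dz":-0.03,"rx":0,"ry":0,"rz":0},{"gripper":1.0,"dx":0.016,"dy":-0.033,"dz":-0.03,"rx":0,"ry":0,"rz":0},{"gripper":1.0,"dx":0.02,"dy":-0.043,"dz":-0.03,"rx":0,"ry":0,"rz":0},{"gripper":1.0,"dx":0.023,"dy":-0.055,"dz":-0.03,"rx":0,"ry":0,"rz":0}]'
```

```text
t: 5.4
eef_pos: [0.6324, -0.173, 0.1258]
tool_rot: [0.414, 0.571, 0.422, -0.57]
contact_force: [-8.3, 12.4, 2.6]
gripper_width: -0.001
```

```bash
cat > look.py <<'E'
from h import *
import sys
c=read_camera("top");w=read_camera("wrist");o=get_obs();print(o["t"],o["eef_pos"],o["contact_force"])
a=cv2.resize(c["pixels"][150:240,260:360],(600,540),interpolation=cv2.INTER_CUBIC)
s=read_camera("side")["pixels"][180:280,260:380];s=cv2.resize(s,(600,500),interpolation=cv2.INTER_CUBIC)
im=np.hstack([cv2.resize(w["pixels"],(400,300)),cv2.resize(a,(400,300))])
im=np.vstack([im,np.hstack([cv2.resize(s,(400,300)),0*im[:300,:400]])])
cv2.imwrite(f"pics/{sys.argv[1]}.png",cv2.convertScaleAbs(im,alpha=1.5,beta=15))
np.savez(sys.argv[1]+".npz",**w)
E
python3 look.py l1
```

```text
5.5 [ 0.63405216 -0.17905692  0.12664648] [0.31422852 0.35153763 0.56976179]
```

View pics/l1.png

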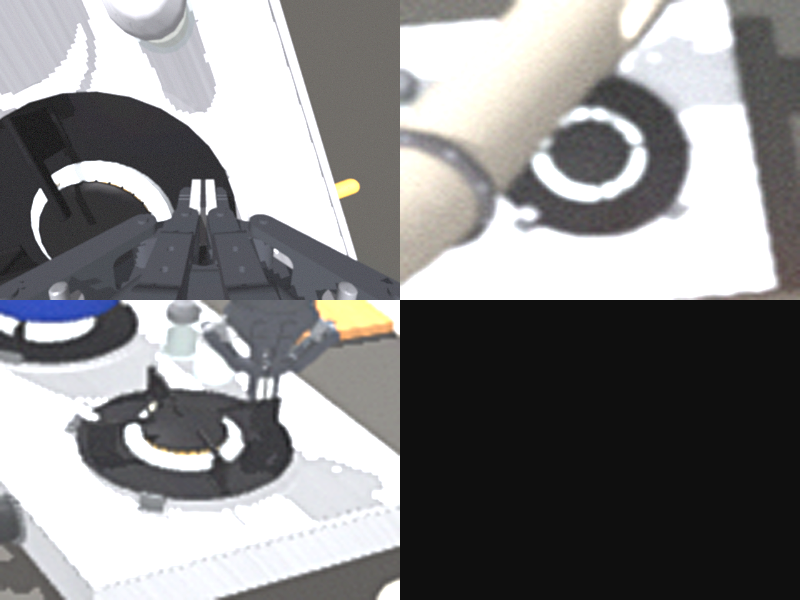

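```bash
python3 -m jog '[{"gripper":1.0,"dx":0,"dy":-0.011,"dz":0,"rx":0,"ry":0,"rz":0},{"gripper":1.0,"dx":0,"dy":-0.022,"dz":0,"rx":0,"ry":0,"rz":0},{"gripper":1.0,"dx":-0.003,"dy":-0.034,"dz":0,"rx":0,"ry":0,"rz":0},{"gripper":1.0,"dx":-0.007,"dy":-0.044,"dz":0,"rx":0,"ry":0,"rz":0},{"gripper":1.0,"dx":-0.012,"dy":-0.054,"dz":0,"rx":0,"ry":0,"rz":0},{"gripper":1.0,"dx":-0.019,"dy":-0.064,"dz":0,"rx":0,"ry":0,"rz":0},{"gripper":1.0,"dx":-0.027,"dy":-0.072,"dz":0,"rx":0,"ry":0,"rz":0},{"gripper":1.0,"dx":-0.036,"dy":-0.079,"dz":0,"rx":0,"ry":0,"rz":0},{"gripper":1.0,"dx":-0.046,"dy":-0.085,"dz":0,"rx":0,"ry":0,"rz":0}]'
python3 look.py l2
```

```text
t: 6.45
eef_pos: [0.59, -0.2629, 0.1268]
tool_rot: [0.418, 0.572, 0.417, -0.569]
contact_force: [4.6, 3.7, 0.7]
gripper_width: -0.001
6.55 [ 0.5877165  -0.2653496   0.12683015] [-0.6929411   0.03601767  0.86259606]
```

View pics/l2.png

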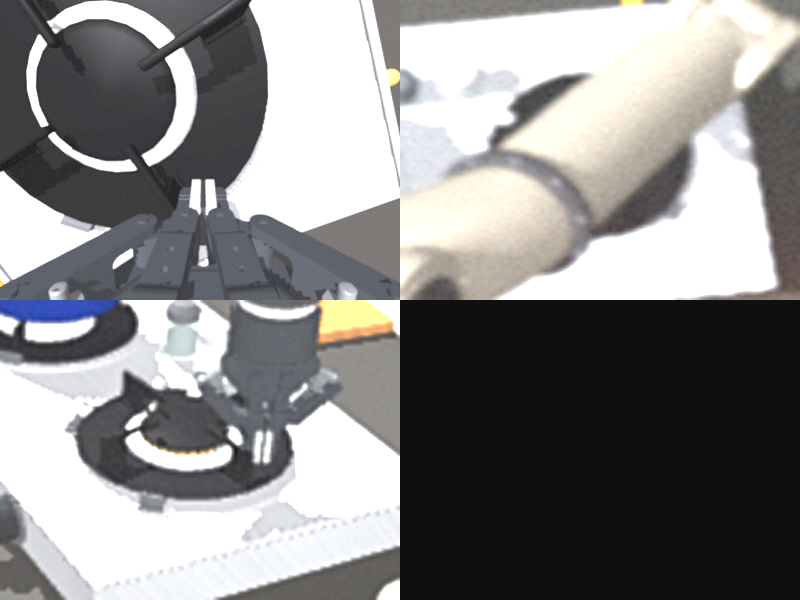

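```bash
python3 -m jog '[{"gripper":1.0,"dx":-0.01,"dy":-0.004,"dz":0,"rx":0,"ry":0,"rz":0},{"gripper":1.0,"dx":-0.021,"dy":-0.007,"dz":0,"rx":0,"ry":0,"rz":0},{"gripper":1.0,"dx":-0.033,"dy":-0.008,"dz":0,"rx":0,"ry":0,"rz":0},{"gripper":1.0,"dx":-0.038,"dy":-0.008,"dz":0,"rx":0,"ry":0,"rz":0},{"gripper":1.0,"dx":-0.044,"dy":-0.008,"dz":0,"rx":0,"ry":0,"rz":0},{"gripper":1.0,"dx":-0.05,"dy":-0.007,"dz":0,"rx":0,"ry":0,"rz":0},{"gripper":1.0,"dx":-0.055,"dy":-0.006,"dz":0,"rx":0,"ry":0,"rz":0},{"gripper":1.0,"dx":-0.055,"dy":-0.006,"dz":0,"rx":0,"ry":0,"rz":0}]'
cat > m.py <<'E'
from h import *
np.set_printoptions(precision=4,suppress=True)
import sys
c=read_camera("wrist");cv2.imwrite(f"pics/{sys.argv[1]}.png",c["pixels"]);o=get_obs();print(o["t"],o["eef_pos"],o["contact_force"])
vv,uu=np.mgrid[0:420,0:560];P=pw(c,uu,vv)
R=np.hypot(P[...,0]-.5515,P[...,1]+.188);A=np.degrees(np.arctan2(P[...,1]+.188,P[...,0]-.5515))
arm=P[...,2]>.14
arm=cv2.dilate(arm.astype(np.uint8),np.ones((9,9)))>0
pr=(R>.03)&(R<.096)&(P[...,2]>.113)&~arm
n,lab,st,_=cv2.connectedComponentsWithStats(pr.astype(np.uint8))
for i in range(1,n):
    if st[i,4]>25: q=lab==i;print("prong",st[i,4],np.round(np.median(A[q]),1),"top",np.round(np.percentile(P[q][:,2],95),4))
# plate heights by sector
pl=(R>.06)&(R<.095)&(P[...,2]<.108)&~arm&(c["pixels"].max(-1)<90)
for a in range(-180,180,30):
    q=pl&(abs(A-a-15)<15)
    if q.sum()>40: print("plate",a+15,q.sum(),np.round(np.median(P[q][:,2]),4))
bad=(R>.088)&(R<.097)&(c["pixels"].min(-1)>110)&~arm&(P[...,2]<.1)
if bad.sum(): print("light px at rim angles",np.unique(np.round(A[bad]/5)*5,return_counts=True))
E
python3 m.py m1
```

```text
t: 7.4
eef_pos: [0.5314, -0.2698, 0.1252]
tool_rot: [-0.417, -0.571, -0.417, 0.572]
contact_force: [1.0, 0.2, 0.9]
gripper_width: 0.002
7.45 [ 0.5314 -0.2699  0.1252] [0.7678 0.3636 0.7501]
prong 1908 156.1 top 0.1265
prong 421 158.4 top 0.1263
prong 423 -27.5 top 0.1265
prong 1159 -27.0 top 0.1264
prong 346 -26.3 top 0.1264
prong 574 -115.2 top 0.1265
prong 126 -115.8 top 0.1264
prong 1815 -104.8 top 0.1345
plate -165 4262 0.0907
plate -135 4267 0.0907
plate -105 2451 0.0908
plate -75 3932 0.0907
plate -45 4458 0.0907
plate -15 4583 0.0907
plate 15 1221 0.0905
plate 135 2226 0.0905
plate 165 4772 0.0907
light px at rim angles (array([-100.]), array([2]))
```

```bash
python3 -m jog '[{"gripper":1.0,"dx":-0.004,"dy":0.001,"dz":0,"rx":0,"ry":0,"rz":0},{"gripper":1.0,"dx":-0.008,"dy":0.003,"dz":0,"rx":0,"ry":0,"rz":0},{"gripper":1.0,"dx":-0.012,"dy":0.004,"dz":0,"rx":0,"ry":0,"rz":0},{"gripper":1.0,"dx":-0.014,"dy":0.005,"dz":0,"rx":0,"ry":0,"rz":0},{"gripper":1.0,"dx":-0.0165,"dy":0.006,"dz":0,"rx":0,"ry":0,"rz":0},{"gripper":1.0,"dx":-0.0165,"dy":0.006,"dz":0,"rx":0,"ry":0,"rz":0}]'
python3 m.py m2
```

```text
t: 8.05
eef_pos: [0.515, -0.2637, 0.1252]
tool_rot: [-0.416, -0.571, -0.417, 0.571]
contact_force: [0.7, -1.0, 0.9]
gripper_width: -0.002
8.1 [ 0.5151 -0.2637  0.1252] [ 1.009  -0.253   0.3916]
prong 1413 141.5 top 0.1244
prong 90 -37.6 top 0.1212
prong 1705 -39.5 top 0.1207
prong 233 -125.7 top 0.1237
prong 2455 -125.9 top 0.1333
plate -165 4858 0.0906
plate -135 3280 0.0901
plate -105 3055 0.0881
plate -75 4210 0.0861
plate -45 3999 0.0847
plate -15 4819 0.0831
plate 15 1435 0.0831
plate 135 1867 0.09
plate 165 5723 0.0903
light px at rim angles (array([-40.,   0.,   5.]), array([ 4, 81, 71]))
```

The back edge has dropped (plate top .083 there against .090 at the front) and the notch is at about 5.5°, so it is over the pin. Next I back off, lift and press on prong C.

```bash
python3 -m jog '[{"gripper":1.0,"dx":0.005,"dy":-0.004,"dz":0,"rx":0,"ry":0,"rz":0},{"gripper":1.0,"dx":0.005,"dy":-0.004,"dz":0.03,"rx":0,"ry":0,"rz":0},{"gripper":1.0,"dx":-0.005,"dy":0.006,"dz":0.04,"rx":0,"ry":0,"rz":0},{"gripper":1.0,"dx":-0.016,"dy":0.012,"dz":0.04,"rx":0,"ry":0,"rz":0},{"gripper":1.0,"dx":-0.016,"dy":0.012,"dz":0.03,"rx":0,"ry":0,"rz":0},{"gripper":1.0,"dx":-0.016,"dy":0.012,"dz":0.024,"rx":0,"ry":0,"rz":0},{"gripper":1.0,"dx":-0.016,"dy":0.012,"dz":0.02,"rx":0,"ry":0,"rz":0},{"gripper":1.0,"dx":-0.016,"dy":0.012,"dz":0.018,"rx":0,"ry":0,"rz":0}]'
python3 m.py m3
```

```text
t: 8.9
eef_pos: [0.5, -0.2515, 0.1423]
tool_rot: [-0.416, -0.571, -0.417, 0.571]
contact_force: [-0.4, 1.1, 5.2]
gripper_width: -0.003
8.95 [ 0.5001 -0.2516  0.1424] [0.1669 0.178  0.1781]
prong 1226 140.6 top 0.125
prong 279 48.1 top 0.1211
prong 767 140.4 top 0.1239
prong 562 -38.6 top 0.1208
prong 748 -38.9 top 0.1199
prong 789 -127.7 top 0.1237
prong 99 -134.9 top 0.1355
prong 40 -138.1 top 0.1355
prong 32 -122.8 top 0.1351
plate -165 3676 0.0899
plate -135 2322 0.0893
plate -105 2005 0.0875
plate -75 2458 0.0856
plate -45 3227 0.0842
plate -15 3542 0.0829
plate 15 2675 0.083
plate 105 79 0.0876
plate 135 2648 0.0891
plate 165 4298 0.0898
light px at rim angles (array([-130.,  -40.,    0.,    5.,   10.]), array([  1,   5,  70, 432,  98]))
```

Contact is at about .142. Pressing C down in small steps.

```bash
python3 -m jog '[{"gripper":1.0,"dx":0,"dy":0,"dz":-0.003,"rx":0,"ry":0,"rz":0},{"gripper":1.0,"dx":0,"dy":0,"dz":-0.006,"rx":0,"ry":0,"rz":0},{"gripper":1.0,"dx":0,"dy":0,"dz":-0.009,"rx":0,"ry":0,"rz":0},{"gripper":1.0,"dx":0,"dy":0,"dz":-0.011,"rx":0,"ry":0,"rz":0}]'
python3 m.py m4
```

```text
t: 9.35
eef_pos: [0.4995, -0.2531, 0.1353]
tool_rot: [0.416, 0.572, 0.417, -0.571]
contact_force: [-16.0, 9.1, 50.7]
gripper_width: -0.002
9.4 [ 0.4995 -0.2531  0.1354] [-11.485    4.892   36.2464]
prong 686 142.1 top 0.1227
prong 174 50.1 top 0.1228
prong 1101 142.3 top 0.1222
prong 1582 -39.9 top 0.1204
prong 67 -128.1 top 0.1194
prong 631 -127.8 top 0.1196
prong 400 -127.0 top 0.1344
prong 326 -135.8 top 0.1358
plate -165 3591 0.0838
plate -135 2440 0.0831
plate -105 3332 0.0823
plate -75 3275 0.0828
plate -45 3144 0.084
plate -15 4445 0.0855
plate 15 2008 0.0866
plate 135 2836 0.0868
plate 165 4549 0.0854
light px at rim angles (array([-135., -130., -120.,  -40.,    0.,    5.,   10.]), array([  5,   6,   6,   3,  48, 165,  30]))
```

```bash
python3 -m jog '[{"gripper":1.0,"dx":0,"dy":0,"dz":0.015,"rx":0,"ry":0,"rz":0},{"gripper":1.0,"dx":0,"dy":0,"dz":0.035,"rx":0,"ry":0,"rz":0},{"gripper":1.0,"dx":-0.004,"dy":0.04,"dz":0.04,"rx":0,"ry":0,"rz":0},{"gripper":1.0,"dx":-0.008,"dy":0.08,"dz":0.04,"rx":0,"ry":0,"rz":0},{"gripper":1.0,"dx":-0.012,"dy":0.116,"dz":0.04,"rx":0,"ry":0,"rz":0},{"gripper":1.0,"dx":-0.012,"dy":0.116,"dz":0.02,"rx":0,"ry":0,"rz":0}]'
python3 m.py m5
```

```text
t: 10.0
eef_pos: [0.4899, -0.1302, 0.1533]
tool_rot: [0.419, 0.571, 0.419, -0.568]
contact_force: [0.1, 0.2, 0.4]
gripper_width: -0.001
10.05 [ 0.4877 -0.132   0.15  ] [-0.8873  0.2684 -2.1338]
prong 958 51.2 top 0.1227
prong 826 50.9 top 0.1219
prong 443 139.9 top 0.1216
prong 355 -38.1 top 0.1198
prong 480 -38.8 top 0.1194
plate -45 1636 0.0856
plate -15 2000 0.0844
plate 15 2372 0.0857
plate 45 2414 0.0894
plate 75 3568 0.0874
plate 105 3159 0.0874
plate 135 2181 0.087
light px at rim angles (array([-40.,   0.,   5.,  10.]), array([ 7, 27, 85,  1]))
```

```bash
python3 -m jog '[{"gripper":1.0,"dx":0,"dy":-0.002,"dz":-0.006,"rx":0,"ry":0,"rz":0},{"gripper":1.0,"dx":0,"dy":-0.002,"dz":-0.01,"rx":0,"ry":0,"rz":0},{"gripper":1.0,"dx":0,"dy":-0.002,"dz":-0.013,"rx":0,"ry":0,"rz":0},{"gripper":1.0,"dx":0,"dy":-0.002,"dz":-0.016,"rx":0,"ry":0,"rz":0},{"gripper":1.0,"dx":0,"dy":-0.002,"dz":-0.018,"rx":0,"ry":0,"rz":0}]'
python3 m.py m6
```

```text
t: 10.55
eef_pos: [0.4883, -0.1386, 0.1348]
tool_rot: [0.417, 0.572, 0.416, -0.571]
contact_force: [-8.3, 1.2, 28.0]
gripper_width: 0.004
10.6 [ 0.4882 -0.1385  0.135 ] [-3.6219  0.1191  9.797 ]
prong 1655 51.0 top 0.1175
prong 519 136.5 top 0.1344
prong 462 139.4 top 0.1331
prong 699 -38.6 top 0.1174
plate -165 59 0.0817
plate -45 1581 0.0834
plate -15 1872 0.0818
plate 15 2711 0.0818
plate 45 2639 0.0842
plate 75 3693 0.0817
plate 105 3556 0.0817
plate 135 2948 0.082
plate 165 71 0.0818
```

Plate reads flat at .0817 all round, prong tops at .1175. Lift clear and check from above.

```bash
python3 -m jog '[{"gripper":1.0,"dx":0,"dy":0,"dz":0.03,"rx":0,"ry":0,"rz":0},{"gripper":1.0,"dx":0,"dy":0,"dz":0.08,"rx":0,"ry":0,"rz":0},{"gripper":1.0,"dx":-0.015,"dy":-0.015,"dz":0.13,"rx":0,"ry":0,"rz":0},{"gripper":1.0,"dx":-0.03,"dy":-0.03,"dz":0.18,"rx":0,"ry":0,"rz":0},{"gripper":1.0,"dx":-0.03,"dy":-0.04,"dz":0.22,"rx":0,"ry":0,"rz":0},{"gripper":1.0,"dx":-0.03,"dy":-0.04,"dz":0.22,"rx":0,"ry":0,"rz":0},{"gripper":1.0,"dx":-0.03,"dy":-0.04,"dz":0.22,"rx":0,"ry":0,"rz":0}]'
python3 m.py m7
python3 - <<'E'
import cv2
a=cv2.imread("pics/m7.png");b=cv2.convertScaleAbs(cv2.resize(a[40:280,220:520],(750,600),interpolation=cv2.INTER_CUBIC),alpha=1.3,beta=15);cv2.imwrite("pics/z7.png",b)
E
```

```text
t: 11.3
eef_pos: [0.4583, -0.1782, 0.3553]
tool_rot: [0.417, 0.572, 0.416, -0.57]
contact_force: [0.6, -0.4, -1.1]
gripper_width: 0.0
11.35 [ 0.4578 -0.1775  0.354 ] [-0.7916  1.2177 -0.8577]
prong 147 50.6 top 0.1179
prong 156 50.7 top 0.1179
prong 270 141.1 top 0.1178
prong 175 -39.3 top 0.1179
prong 28 -125.9 top 0.118
prong 74 -129.0 top 0.1174
plate -165 524 0.0816
plate -135 684 0.0819
plate -105 612 0.0817
plate -75 721 0.0818
plate -45 603 0.082
plate -15 753 0.0818
plate 15 764 0.0817
plate 45 619 0.0824
plate 75 845 0.0817
plate 105 1031 0.0817
plate 135 665 0.0818
plate 165 583 0.0817
light px at rim angles (array([-130.,  -40.,    0.,    5.,  125.,  130.]), array([ 1,  1,  1, 11,  3,  1]))
```

View pics/z7.png

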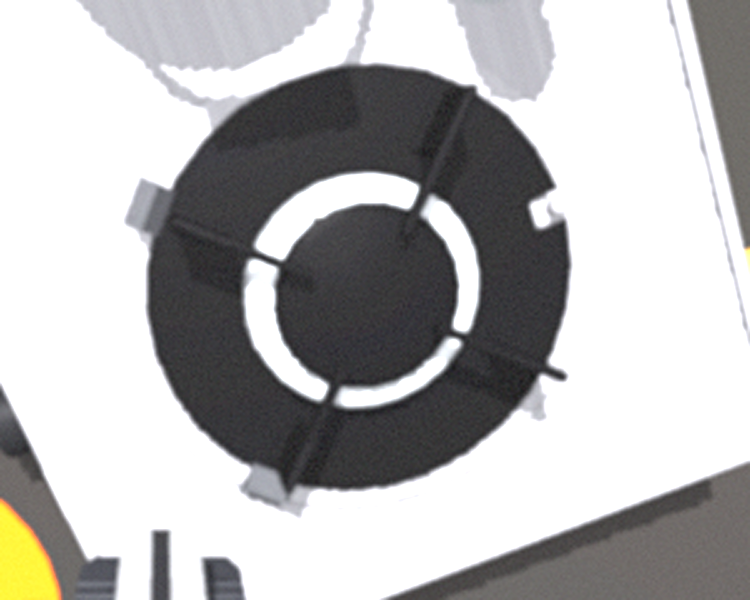

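The notch sits round the pin at (545,210), both clips lap over the edge at (150,205) and (275,485), and the plate is level all round. The hand is well clear, so I hand in.

```bash
python3 -c "
from station import *
print(hand_in())"
```

```text
the job is handed in; nothing more can be done
None
```

The pan support is home on the free burner, and I handed the job in at 11.4 s of the 51 s allowed. With the closed fingertips I pushed prong C about 151° clockwise until the notch dropped over the pin. I then pressed down on prong C and on prong B to snap the clips.

**Final checks:**
- **Level:** the plate's top reads 81.6 to 82.4 mm all round, against an expected 81 mm. All prong tops are level at about 118 mm, against 116 mm expected; I put both differences down to camera calibration.
- **Notch and clips:** in the last picture the pin shows inside the notch and both clips lap over the edge.
- **Hand:** it is clear, about 0.25 m above the support, and reads no contact.
- **Other things:** I never felt contact away from the support, but I did not re-measure the kettle, the shakers or the rest afterwards.

**Not as planned:**
- My first two move commands were refused because rows need every field. The arm did not move.
- Pressing prong C peaked at about 54 N at the fingertip, more than needed but below the 120 N wrist limit. It also raised the back edge by about 3 mm for a moment; pressing prong B brought it level again.

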